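# Scrub the beaker with the bottle brush

### The job

Take the green-handled bottle brush out of its stand and scrub the inside of the empty glass beaker with two full strokes: down to near the bottom, up to about the rim, down to near the bottom again and up out. Then put the brush back in its stand, bristles down and all the way in, let go of it, and leave the beaker standing upright where it was.

Things in the scene. Friction and masses are not known exactly. Their poses are not given: they have to be found in the camera images.
- brush: Bottle brush, 185 mm long, about 50 g, standing upright in the stand with its bristles down. Origin: centre of the lower end of the bristles; its z axis runs up along the brush to the handle's top. Round white bristle head, rigid, 22 mm across, from z = 0 to 55 mm; steel wire stem 6 mm across up to z = 105 mm; round green handle 16 mm across from z = 112 mm to its top at z = 185 mm. Grip the handle from above at about z = 160 mm, from any side.
- brush_stand: Brush stand that does not move: dark round foot 84 mm across and 10 mm high with a grey flared cup on it. Origin: centre of its underside; z up. The cup's mouth is at z = 80 mm, about 59 mm wide inside; it narrows like a funnel to a straight bore 27 mm wide below z = 50 mm; the inner floor is at z = 15 mm, and there the brush's lower end rests, its handle's top then at 200 mm.
- beaker: Empty clear glass beaker, 52 mm across and 66 mm high, about 50 g, loose, standing on the worktop in a row with a low brown mortar and a flat clear petri dish, any of the three in any place. Origin: centre of its underside; z up. Inside it is at least 40 mm wide; wall 3 mm, inner floor at z = 2 mm, open rim at z = 66 mm.
There are look-alikes about, which are no part of the job. What is shaped like the beaker but orange is not meant. Leave any purple look-alike of the brush alone.

How it is judged (in metres and radians):
On the way, in this order (a step that is already met when the one before it is completed fails the run):
1. the brush's lower end is down inside the beaker, near its bottom (z of brush in the frame of beaker below 0.022 m and horizontal distance between brush and beaker below 0.02 m and angle between brush's own z axis and vertical below 0.5 rad), for 0.05 s.
2. the brush is drawn up, still over or in the beaker (z of brush in the frame of beaker above 0.04 m and horizontal distance between brush and beaker below 0.03 m), for 0.05 s.
3. the brush's lower end is down near the beaker's bottom a second time (all of step 1), for 0.05 s.
4. the brush is drawn up again (all of step 2), for 0.05 s.
At the end, for the whole second after the job is handed in: The brush stands in its stand bristles down, its lower end within 12 mm of the stand's inner floor and of its axis, and at rest; the beaker stands upright on the worktop within 50 mm of where it began (horizontal distance between brush and brush_stand below 0.012 m and z of brush in the frame of brush_stand below 0.027 m and angle between brush's own z axis and vertical below 0.3 rad and linear speed of brush below 0.03 m/s and angle between beaker's own z axis and vertical below 0.1 rad and height (world z) of beaker below 0.01 m and distance of beaker from where it was at the start of the episode below 0.05 m); the robot touches nothing.
It fails at once if the beaker is tipped or knocked over (angle between beaker's own z axis and vertical above 0.6 rad).
It also fails if it takes over 48 s, if anything falls off the work surface, if the arm or the gripper's body presses on something with over 40 N, if the wrist force passes 120 N, or if a joint passes its speed limit or range.

### The arm

A 6-joint arm with a two-finger parallel gripper is mounted at the origin on a cart in front of the work surface, level with it; the furniture and walls round the work are solid. World frame = base frame: x ahead of the robot, y to its left, z up, the work surface at z = 0. Lengths are in m, angles in degrees, forces in N, time in s.
With the tool pointing down it reaches from about 0.35 to 0.925 m from the base axis. Payload 6.4 kg.
Tool frame: the origin (TCP) lies on the centre line of the jaws, within the pads' length; the fingertips stand 19 mm ahead of it and the grasp point (between the pads) is the TCP; z points along the fingers, y is the line along which they close (so a half turn about z gives the same grasp; the last joint's range is limited). The gripper opens to 85 mm and grips with 20 to 120 N. Pads are 22 mm wide; open, the fingers measure 114 mm over their backs; the gripper's body (76 mm by 85 mm) begins 54 mm behind the grasp point. The pads swing forward as they close: fully open they stand 13 mm farther back than shut.
Start: joints at [56.373, 14.043, 89.255, -0, 76.702, -9.975], TCP at [0.261, 0.595, 0.25] pointing down, gripper open.
Joint ranges: [-179.41, 179.41], [-58.25, 129.5], [7.25, 145.43], [-54.29, 234.29], [11.92, 165.04], [-157.13, 157.13]. Speed limits (degrees/s): [147.25, 147.25, 180, 180, 180, 180].

### API

Orientations are given as [roll, pitch, yaw] about the fixed x, y, z axes, in that order (R = Rz(yaw) Ry(pitch) Rx(roll)).
In Python, from plant import ctrl gives the robot as it stands. The module is installed in compiled form; this text tells all that it offers.
- The arm moves only by the tool drive_tool, never from a script. Its argument "rows" is a list of rows, each a list of 7 numbers: the shift along the tool's x, y, z in m, then the turn, a rotation vector about the tool's x, y, z in rad, then the finger opening in m, from 0 to 0.0854. A call has 1 to 20 rows; each row shifts and turns the commanded pose from where the row before left it, along the tool's axes as they then stand; what a row does not reach is not made up. A row lasts 1/10 s, in which the tool goes at most 50 mm and 8.59 degrees, less where a joint would pass 70% of its speed; a pose out of reach is approached as far as the arm can. A call with a gripper value outside its range is refused whole. The fingers move at their own pace and stop on an object; "grip_force" is the grip in N (left out, the last holds). Time passes only in rows, so rows that do not move let the fingers close. It gives the time, the measured TCP pose, the force, the opening and the grip force at its end, in the units of the state.
- ctrl.sense(): the state, without advancing time (a new reading comes with each control period).
- ctrl.snapshot(name): name is "side" or "top"; returns (picture, depth): 400x640x3 uint8, red, green, blue; 400x640 float32, m along the optical axis (not along the pixel's ray), 0 where there is no reading.
- ctrl.calibration(name): a dict with "fx", "fy", "cx", "cy" (pixels), "D" ([k1, k2, p1, p2, k3] as OpenCV has them; the pictures are not rectified), "R" (3x3) and "t" (3): a world point X has camera coordinates R X + t. Camera axes: x right, y down, z forward; pixel columns grow to the right and rows downward; lengths in m; the calibration is good to about 2 mm. A picture is of the moment at which its call begins. calibration takes no time and is no camera call.
- ctrl.hand_in(): hands the job in; it is judged then, once.
The state is a dict: "time_s": time; "joint_positions": joint angles; "joint_vel": joint speeds; "effort": joint torques, N m; "ee_pos": TCP position; "tool_rot": TCP orientation; "force": force on the tool from outside, world axes, zero at the start; "torque": the same for the moment, N m; "grip_width": finger opening in m; "grip_force": force on a finger pad.
Only numpy, scipy, OpenCV 4.12 (cv2) and the standard library are available. Lean on these libraries where they do the work, as an engineer would, in place of code of your own. Each camera call takes 0.05 s, during which the arm holds its last target. There are 200 camera calls.

## Working session

There is one attempt and no reset: what is moved stays moved. The work goes in short steps, Python scripts to look and compute and a tool call to move; the robot and the scene stay as the last step left them, time stands still between calls to the robot, and variables do not carry over. Pictures are saved under pics/ and viewed, at most 10 in all, crops included, and the job is handed in when it is done.

Besides the shell and the picture viewer there is one more tool, called after "Emit:" as a command line: name --pt "numbers of a row" for each row, then --argument value for the rest. drive_tool: Moves the arm, as the interface text tells. Its arguments: {"type":"object","properties":{"rows":{"type":"array","items":{"type":"array","items":{"type":"number"}}},"grip_force":{"type":"number"}},"required":["rows"]}

```bash
mkdir -p pics; cat > h.py <<'E'
import numpy as np, cv2
from plant import ctrl
def snap(n,f):
    p,d=ctrl.snapshot(n); cv2.imwrite('pics/'+f+'.png',p[:,:,::-1]); np.savez('pics/'+f+'.npz',p=p,d=d); return p,d
def ray(n,u,v):
    c=ctrl.calibration(n);K=np.array([[c['fx'],0,c['cx']],[0,c['fy'],c['cy']],[0,0,1.]])
    q=cv2.undistortPoints(np.array([[[u,v]]],float),K,np.array(c['D'],float))[0,0]
    R=np.array(c['R']);t=np.array(c['t']); return -R.T@t, R.T@np.array([q[0],q[1],1.])
def plane(n,u,v,z):
    o,r=ray(n,u,v); return o+r*(z-o[2])/r[2]
def pt(n,u,v,d):
    o,r=ray(n,u,v); return o+r*d
E
python3 - <<'E'
from h import *
for n in('side','top'):
    snap(n,n+'0'); c=ctrl.calibration(n); print(n,ray(n,320,200),c['fx'])
s=ctrl.sense();print(s)
E
```

```text
side (array([ 0.034586  , -0.84164727,  0.41063377]), array([ 0.45490337,  0.79899469, -0.39337291])) 425.3172674925695
top (array([ 0.28026159, -0.14958076,  1.01922769]), array([ 0.15734046, -0.02482045, -0.98735454])) 504.7986523160392
{'time_s': 0.1, 'joint_positions': array([ 5.63740233e+01,  1.40796211e+01,  8.93180929e+01, -7.30003817e-04,
        7.67017974e+01, -9.97332261e+00]), 'joint_vel': array([-0.0126512 , -0.02080315, -0.23822363, -0.05657673, -0.04943152,
        0.0401466 ]), 'effort': array([-8.26849864e-04, -4.30672288e+01, -3.27129900e+01, -1.12420141e-04,
        2.83548718e-03, -1.76766292e-06]), 'ee_pos': array([0.26048837, 0.59500971, 0.24929447]), 'tool_rot': array([-1.79901869e+02, -1.65349213e-02,  1.56347500e+02]), 'force': array([ 0.37225005, -0.42718317,  0.47346389]), 'torque': array([-0.0293847 ,  0.00036204,  0.02498783]), 'grip_force': 0.0, 'grip_width': 0.08514302266350054}
```

View pics/side0.png

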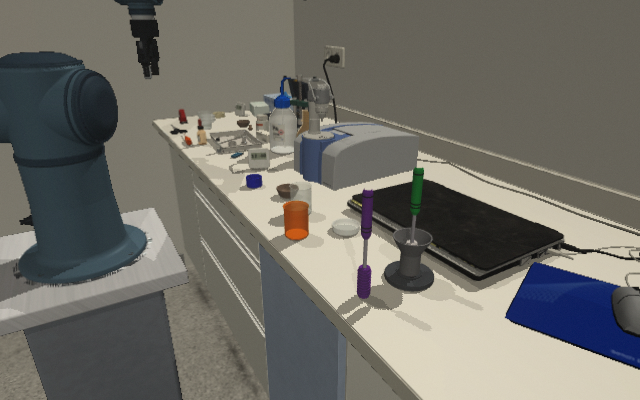

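View pics/top0.png

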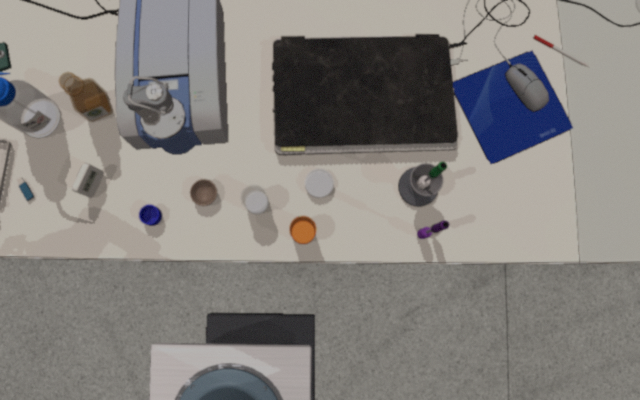

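Side view: green brush at (417,190) in the grey stand (409,260), with the purple look-alike at (366,245). The orange cup is at (296,220), the clear beaker behind it at (303,200), the mortar at (287,190) and the petri dish at (345,228).
Top view: mortar (204,192), clear beaker (257,202), petri dish (320,183), orange cup (303,230), stand (419,186), green handle (437,170), purple brush (432,230).
The beaker is the clear, tall one at top (257,202). I'll measure it and confirm it in one crop.

```bash
python3 - <<'E'
from h import *
a=np.load('pics/top0.npz');b=np.load('pics/side0.npz')
c1=cv2.resize(a['p'][140:250,180:460],None,fx=2.8,fy=2.8,interpolation=cv2.INTER_CUBIC)
c2=cv2.resize(b['p'][155:305,260:450],None,fx=1.9,fy=1.9,interpolation=cv2.INTER_CUBIC)
W=np.zeros((c1.shape[0]+c2.shape[0],784,3),np.uint8);W[:c1.shape[0],:c1.shape[1]]=c1;W[c1.shape[0]:,:c2.shape[1]]=c2
cv2.imwrite('pics/crop.png',W[:,:,::-1]);print(W.shape,c1.shape)
for n,z in(('top',a),('side',b)):
    p=z['p'].astype(int);g=((p[...,1]>p[...,0]+25)&(p[...,1]>p[...,2]+25)).astype(np.uint8)
    k,l,s,c=cv2.connectedComponentsWithStats(g)
    for i in range(1,k):
        if s[i,4]>30:
            print(n,s[i],c[i]); ys,xs=np.where(l==i)
            print(np.median(z['d'][l==i]))
            for e in (ys.min(),ys.max()): print('row',e,xs[ys==e].mean())
p=np.load('pics/top0.npz')
for u,v in((257,197),(257,202),(303,230),(437,170)):print(u,v,pt('top',u,v,a['d'][v,u]), plane('top',u,v,.066))
# points from depth of stand cloud (side+top)
for n,z,box in(('top',a,(395,160,445,210)),('top',a,(240,185,275,218))):
    P=np.array([[*pt(n,u,v,z['d'][v,u]),] for v in range(box[1],box[3]) for u in range(box[0],box[2]) if z['d'][v,u]>0])
    for lo,hi in((.004,.016),(.04,.06),(.06,.072),(.072,.09)):
        q=P[(P[:,2]>lo)&(P[:,2]<hi)]
        if len(q): print(box,lo,len(q),q.min(0).round(3),q.max(0).round(3),q.mean(0).round(3))
E
```

```text
(593, 784, 3) (308, 784, 3)
top [432 162  12  13  56] [437.125      168.80357143]
0.85531986
row 162 441.0
row 174 433.75
side [413 167  11   7  61] [418.26229508 170.36065574]
0.6497049
row 167 415.0
row 173 418.5
side [411 175  13  29 281] [416.55516014 189.14946619]
0.66180545
row 175 416.25
row 203 416.0
side [410 208  10   7  47] [414.44680851 210.9787234 ]
0.67634207
row 208 410.5
row 214 414.0
257 197 [ 0.44387305 -0.04852637  0.02263626] [ 0.43675398 -0.05292345  0.066     ]
257 202 [ 0.43421903 -0.04847374  0.01959392] [ 0.42707186 -0.05316744  0.066     ]
303 230 [ 0.37859373 -0.14131384  0.02214443] [ 0.3742687  -0.14167745  0.066     ]
437 170 [ 0.46740883 -0.37034856  0.18364656] [ 0.49375843 -0.4014318   0.066     ]
(395, 160, 445, 210) 0.004 611 [ 0.43  -0.431  0.004] [ 0.522 -0.331  0.015] [ 0.462 -0.364  0.009]
(395, 160, 445, 210) 0.04 154 [ 0.453 -0.395  0.04 ] [ 0.492 -0.359  0.06 ] [ 0.473 -0.377  0.053]
(395, 160, 445, 210) 0.06 276 [ 0.449 -0.402  0.06 ] [ 0.499 -0.352  0.072] [ 0.474 -0.377  0.066]
(395, 160, 445, 210) 0.072 278 [ 0.442 -0.408  0.072] [ 0.504 -0.345  0.09 ] [ 0.473 -0.378  0.078]Traceback (most recent call last):
  File "<stdin>", line 19, in <module>
  File "h.py", line 12, in pt
    o,r=ray(n,u,v); return o+r*d
        ~~~^^^^^^^
  File "h.py", line 6, in ray
    c=ctrl.calibration(n);K=np.array([[c['fx'],0,c['cx']],[0,c['fy'],c['cy']],[0,0,1.]])
ValueError: time passes only in moves, steps and waits
```

View pics/crop.png

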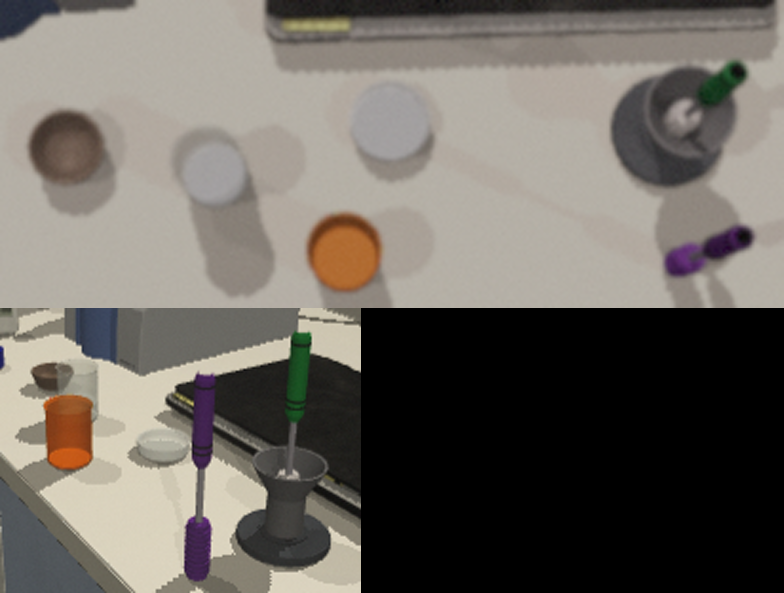

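The crop confirms it: the clear beaker's floor disc is at top px ≈(256,201), and its tall glass wall stands behind the orange one in the side view. The petri dish (320,183) is flat and the mortar (204,192) is brown. The green handle's top is at top px ≈(443.6,165.7).

```bash
sed -i '1i import functools' h.py; sed -i 's/^def snap/cal=functools.lru_cache(None)(ctrl.calibration)\ndef snap/; s/c=ctrl.calibration(n)/c=cal(n)/' h.py; python3 - <<'E'
from h import *
def tri(u1,v1,u2,v2):
    o1,r1=ray('top',u1,v1);o2,r2=ray('side',u2,v2)
    s=np.linalg.lstsq(np.c_[r1,-r2],o2-o1,rcond=None)[0]
    A=o1+s[0]*r1;B=o2+s[1]*r2;return ((A+B)/2).round(4),np.linalg.norm(A-B).round(4)
print('floor',plane('top',256,201.4,.002),'rim',plane('top',255,199.3,.066))
print('rim side',plane('side',300.8,186.6,.066),'orange rim',plane('top',303,229,.066),plane('side',296.5,206,.066))
print('petri',plane('top',319.5,183,.01),'mortar',plane('top',204,192,.03))
print('handle top',plane('top',443.6,165.7,.2),plane('side',418.5,168.5,.2),tri(443.6,165.7,418.5,168.5))
print('handle mid side',plane('side',417,189,.165),plane('side',414.4,211,.13))
print('foot side',plane('side',409,275,.01), 'mouth',plane('side',412.5,240,.08))
print('foot top',plane('top',419,186.5,.01),'mouth',plane('top',426.5,180,.08))
E
```

```text
floor [ 0.4381463  -0.04462059  0.002     ] rim [ 0.43225801 -0.04920532  0.066     ]
rim side [ 0.43381243 -0.05439836  0.066     ] orange rim [ 0.37617191 -0.14165648  0.066     ] [ 0.37752287 -0.14447073  0.066     ]
petri [ 0.47612017 -0.17372025  0.01      ] mortar [0.45172393 0.05696332 0.03      ]
handle top [ 0.47130283 -0.37754812  0.2       ] [ 0.46755366 -0.38357454  0.2       ] (array([ 0.4721, -0.3784,  0.1976]), np.float64(0.0006))
handle mid side [ 0.47089566 -0.38100001  0.165     ] [ 0.46599968 -0.38500838  0.13      ]
foot side [ 0.46792008 -0.38432345  0.01      ] mouth [ 0.46464136 -0.38830201  0.08      ]
foot top [ 0.47118822 -0.37767265  0.01      ] mouth [ 0.47076547 -0.37670001  0.08      ]
```

Emit:
drive_tool --pt "-0.0265 -0.0366 0 0 0 0 0.085" --pt "-0.0265 -0.0366 0 0 0 0 0.085" --pt "-0.0265 -0.0366 0 0 0 0 0.085" --pt "-0.0265 -0.0366 0 0 0 0 0.085" --pt "-0.0265 -0.0366 0 0 0 0 0.085" --pt "-0.0265 -0.0366 0 0 0 0 0.085" --pt "-0.0265 -0.0366 0 0 0 0 0.085" --pt "-0.0265 -0.0366 0 0 0 0 0.085" --pt "-0.0265 -0.0366 0 0 0 0 0.085" --pt "-0.0265 -0.0366 0 0 0 0 0.085" --pt "-0.0265 -0.0366 0 0 0 0 0.085" --pt "-0.0265 -0.0366 0 0 0 0 0.085" --pt "-0.0265 -0.0366 0 0 0 0 0.085" --pt "-0.0265 -0.0366 0 0 0 0 0.085" --pt "-0.0265 -0.0366 0 0 0 0 0.085" --pt "-0.0265 -0.0366 0 0 0 0 0.085" --pt "-0.0265 -0.0366 0 0 0 0 0.085" --pt "-0.0265 -0.0366 0 0 0 0 0.085" --pt "-0.0265 -0.0366 0 0 0 0 0.085" --pt "-0.0265 -0.0366 0 0 0 0 0.085"

```text
time_s: 2.1
ee_pos: [0.4524, -0.2895, 0.2498]
tool_rot: [180.0, -0.0, 156.3]
force: [0.4, -0.3, 1.4]
grip_width: 0.0849
grip_force: 0.0
```

Emit:
drive_tool --pt "-0.018 -0.0244 0 0 0 0 0.085" --pt "-0.018 -0.0244 0 0 0 0 0.085" --pt "-0.018 -0.0244 0 0 0 0 0.085" --pt "0 0 0.01 0 0 0 0.085" --pt "0 0 0 0 0 0 0.085"

```text
time_s: 2.6
ee_pos: [0.4718, -0.3757, 0.2378]
tool_rot: [179.9, -0.2, 156.3]
force: [-0.4, 0.8, -0.7]
grip_width: 0.085
grip_force: 0.0
```

```bash
python3 - <<'E'
from h import *
a,_=snap('side','s1');b,_=snap('top','t1');print(ctrl.sense()['ee_pos'])
W=np.zeros((560,784,3),np.uint8)
W[:270,:448]=cv2.resize(a[110:245,340:564],None,fx=2,fy=2)
W[280:560,:448]=cv2.resize(b[110:250,330:554],None,fx=2,fy=2)
cv2.imwrite('pics/c1.png',W[:,:448,::-1])
E
```

```text
[ 0.47228372 -0.37521721  0.23933703]
```

View pics/c1.png

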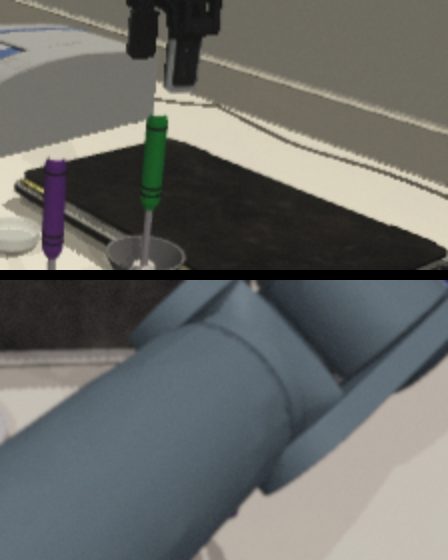

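The side view shows the open fingers above the green handle (crop 157,120 → px ≈418,170), roughly centred on it, with the purple brush well clear at its left. I'll go down and grip.

Emit:
drive_tool --pt "0 -0.002 0.02 0 0 0 0.085" --pt "0 0 0.025 0 0 0 0.085" --pt "0 0 0.02 0 0 0 0.085" --pt "0 0 0 0 0 0 0.085" --pt "0 0 0 0 0 0 0.0" --pt "0 0 0 0 0 0 0.0" --pt "0 0 0 0 0 0 0.0" --pt "0 0 0 0 0 0 0.0" --pt "0 0 0 0 0 0 0.0" --pt "0 0 0 0 0 0 0.0" --grip_force 50

```text
time_s: 3.7
ee_pos: [0.4723, -0.3785, 0.1762]
tool_rot: [-180.0, 0.1, 156.3]
force: [0.5, 1.4, 3.2]
grip_width: 0.0148
grip_force: 48.8
```

Emit:
drive_tool --pt "0 0 -0.01 0 0 0 0" --pt "0 0 -0.02 0 0 0 0" --pt "0 0 -0.025 0 0 0 0" --pt "0 0 -0.025 0 0 0 0" --pt "0 0 -0.025 0 0 0 0" --pt "0 0 -0.015 0 0 0 0" --pt "0 0 0 0 0 0 0" --pt "0 0 0 0 0 0 0"

```text
time_s: 4.5
ee_pos: [0.4716, -0.3781, 0.2945]
tool_rot: [180.0, -0.1, 156.3]
force: [0.8, 0.0, -0.9]
grip_width: 0.0149
grip_force: 48.7
```

```bash
python3 - <<'E'
from h import *
a,_=snap('side','s2');s=ctrl.sense();print(s['ee_pos'],s['grip_width'],s['force'])
cv2.imwrite('pics/c2.png',cv2.resize(a[90:290,340:500],None,fx=3,fy=3)[:,:,::-1])
E
```

```text
[ 0.47140746 -0.37778812  0.29363177] 0.014730848261378736 [-0.14401495 -0.55593858 -0.88097359]
```

View pics/c2.png

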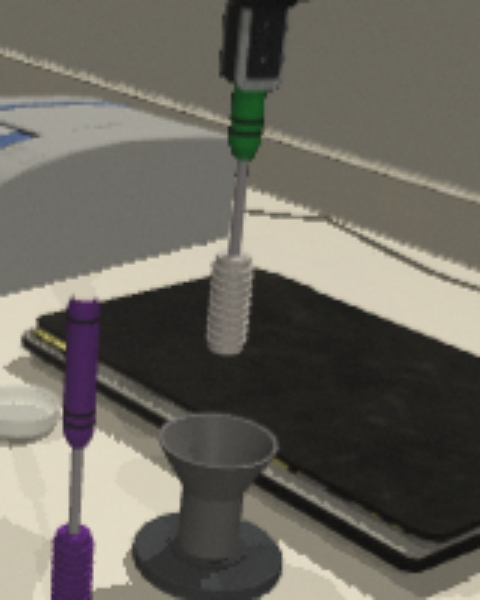

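The brush is held: its tip is at px (415,207) and its handle at px ≈(422,125). The stand's mouth is at px (413,237). I'll check the tilt while working out the next shift.

```bash
python3 - <<'E'
from h import *
c=cal('side')
K=np.array([[c['fx'],0,c['cx']],[0,c['fy'],c['cy']],[0,0,1.]])
X=np.array([[.4715,-.378,z] for z in(.1335,.1885,.24,.25,.01,.08)])
print(cv2.projectPoints(X,cv2.Rodrigues(np.array(c['R']))[0],np.array(c['t'],float),K,np.array(c['D'],float))[0][:,0].round(1))
p=np.load('pics/s2.npz')['p'].astype(int)
for v in (125,135,138,150,160,175,185,195,203):
    r=p[v,395:445]; 
    g=(r[:,1]>r[:,0]+20)&(r[:,1]>r[:,2]+20); w=(r.min(1)>110)&(np.ptp(r,axis=1)<25)
    print(v,(395+np.where(g)[0]).mean().round(1) if g.any() else '',395+np.where(w)[0][[0,-1]] if w.any() else '')
a=156.3*np.pi/180;x=np.array([np.cos(a),np.sin(a)]);y=np.array([np.sin(a),-np.cos(a)])
d=np.array([.435,-.048])-[.4715,-.378];print(d@x,d@y)
E
```

```text
[[414.3 206.7]
 [417.3 174.1]
 [420.4 141.6]
 [421.  135. ]
 [408.2 272.6]
 [411.5 236.4]]
125 422.5 [395 404]
135 421.5 [395 436]
138 421.5 [442 444]
150  
160  [443 444]
175  [412 423]
185  [417 443]
195  [413 421]
203  [417 421]
0.16606445095336073 0.2874975619541127
```

Emit:
drive_tool --pt "0.0083 0.0144 0 0 0 0 0" --pt "0.0166 0.02875 0 0 0 0 0" --pt "0.0166 0.02875 0 0 0 0 0" --pt "0.0166 0.02875 0 0 0 0 0" --pt "0.0166 0.02875 0 0 0 0 0" --pt "0.0166 0.02875 0 0 0 0 0" --pt "0.0166 0.02875 0.005 0 0 0 0" --pt "0.0166 0.02875 0.01 0 0 0 0" --pt "0.0166 0.02875 0.01 0 0 0 0" --pt "0.0166 0.02875 0.01 0 0 0 0" --pt "0.0083 0.0144 0.005 0 0 0 0" --pt "0 0 0 0 0 0 0" --pt "0 0 0 0 0 0 0"

```text
time_s: 5.85
ee_pos: [0.4347, -0.0479, 0.2547]
tool_rot: [-180.0, -0.1, 156.4]
force: [-0.3, -0.2, -0.5]
grip_width: 0.0149
grip_force: 48.8
```

```bash
python3 - <<'E'
from h import *
a,_=snap('side','s3');b,_=snap('top','t3');s=ctrl.sense();print(s['ee_pos'],s['tool_rot'],s['grip_width'])
W=np.zeros((560,780,3),np.uint8)
W[:,:390]=cv2.resize(a[110:250,250:347],(390,560),interpolation=cv2.INTER_CUBIC)
W[:320,390:]=cv2.resize(b[130:260,180:338],(390,320))
cv2.imwrite('pics/c3.png',W[:,:,::-1])
c=cal('side')
K=np.array([[c['fx'],0,c['cx']],[0,c['fy'],c['cy']],[0,0,1.]])
X=np.array([[*s['ee_pos'][:2],z] for z in(s['ee_pos'][2]-.16,.066,.002)])
q=cv2.projectPoints(X,cv2.Rodrigues(np.array(c['R']))[0],np.array(c['t'],float),K,np.array(c['D'],float))[0][:,0];print(q.round(1),((q-[250,110])*4.0).round(0))
E
```

```text
[ 0.43521969 -0.04881193  0.2553887 ] [-1.79989653e+02  1.08176233e-02  1.56306999e+02] 0.014693250427531597
[[299.9 173.3]
 [300.2 185.7]
 [300.8 211.7]] [[200. 253.]
 [201. 303.]
 [203. 407.]]
```

View pics/c3.png

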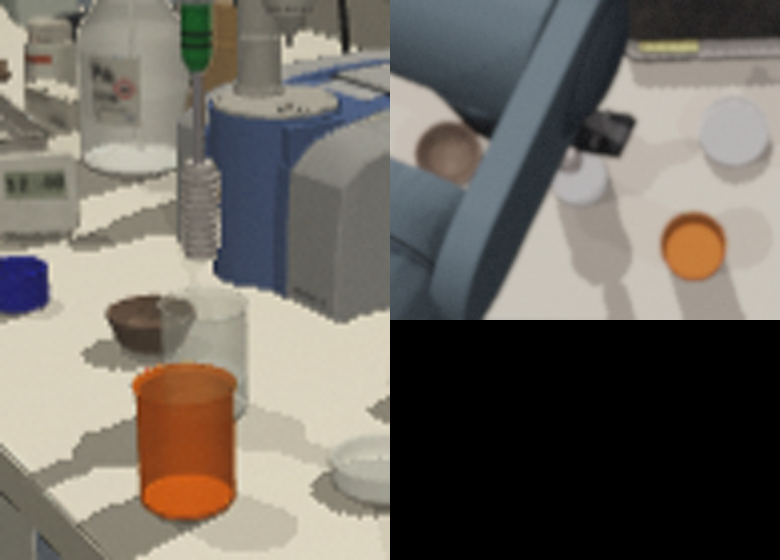

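The side crop shows the bristles at (199,255) straight above the clear beaker's rim, centred at about (204,303). The TCP projects to (201,303), so they're aligned. I'll go down.

Emit:
drive_tool --pt "0 0 0.015 0 0 0 0" --pt "0 0 0.015 0 0 0 0" --pt "0 0 0.015 0 0 0 0" --pt "0 0 0 0 0 0 0" --pt "0 0 0.01 0 0 0 0" --pt "0 0 0.01 0 0 0 0" --pt "0 0 0.01 0 0 0 0" --pt "0 0 0.007 0 0 0 0" --pt "0 0 0 0 0 0 0" --pt "0 0 0 0 0 0 0"

```text
time_s: 6.95
ee_pos: [0.4352, -0.0483, 0.1733]
tool_rot: [-180.0, -0.0, 156.4]
force: [-0.2, 0.3, -1.0]
grip_width: 0.0142
grip_force: 48.8
```

```bash
python3 - <<'E'
from h import *
a,_=snap('side','s4');s=ctrl.sense();print(s['ee_pos'],s['force'],s['grip_width'])
cv2.imwrite('pics/c4.png',cv2.resize(a[110:250,250:347],(390,560),interpolation=cv2.INTER_CUBIC)[:,:,::-1])
E
```

```text
[ 0.43546085 -0.04833553  0.17361269] [ 0.12574453 -0.23756508 -0.36356135] 0.01469080109339588
```

View pics/c4.png

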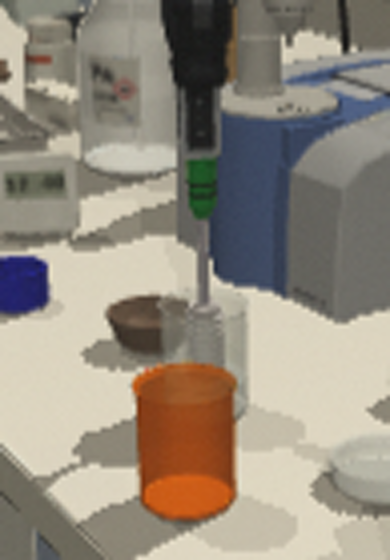

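The bristles are inside the beaker (crop 207,330), the beaker is upright and unmoved, and there's no contact force. Next I'll stroke up, down, and up out.

Emit:
drive_tool --pt "0 0 -0.01 0 0 0 0" --pt "0 0 -0.015 0 0 0 0" --pt "0 0 -0.015 0 0 0 0" --pt "0 0 -0.01 0 0 0 0" --pt "0 0 0 0 0 0 0" --pt "0 0 0 0 0 0 0" --pt "0 0 0.01 0 0 0 0" --pt "0 0 0.015 0 0 0 0" --pt "0 0 0.015 0 0 0 0" --pt "0 0 0.011 0 0 0 0" --pt "0 0 0 0 0 0 0" --pt "0 0 0 0 0 0 0" --pt "0 0 0 0 0 0 0"

```text
time_s: 8.3
ee_pos: [0.4356, -0.0485, 0.1729]
tool_rot: [180.0, 0.1, 156.3]
force: [0.1, -0.8, -1.1]
grip_width: 0.0149
grip_force: 48.8
```

Emit:
drive_tool --pt "0 0 -0.011 0 0 0 0" --pt "0 0 -0.015 0 0 0 0" --pt "0 0 -0.015 0 0 0 0" --pt "0 0 -0.015 0 0 0 0" --pt "0 0 -0.015 0 0 0 0" --pt "0 0 -0.025 0 0 0 0" --pt "0 0 -0.025 0 0 0 0" --pt "0 0 0 0 0 0 0" --pt "0 0 0 0 0 0 0"

```text
time_s: 9.2
ee_pos: [0.4354, -0.0483, 0.2942]
tool_rot: [180.0, 0.1, 156.4]
force: [0.2, 0.2, -0.5]
grip_width: 0.0148
grip_force: 48.8
```

Emit:
drive_tool --pt "-0.0083 -0.0144 0 0 0 0 0" --pt "-0.0166 -0.02875 0 0 0 0 0" --pt "-0.0166 -0.02875 0 0 0 0 0" --pt "-0.0166 -0.02875 0 0 0 0 0" --pt "-0.0166 -0.02875 0 0 0 0 0" --pt "-0.0166 -0.02875 0 0 0 0 0" --pt "-0.0166 -0.02875 0 0 0 0 0" --pt "-0.0166 -0.02875 0 0 0 0 0" --pt "-0.0166 -0.02875 0 0 0 0 0" --pt "-0.0166 -0.02875 0 0 0 0 0" --pt "-0.0083 -0.0144 0 0 0 0 0" --pt "0 0 0.01 0 0 0 0" --pt "0 0 0 0 0 0 0"

```text
time_s: 10.5
ee_pos: [0.4711, -0.3767, 0.2804]
tool_rot: [179.8, -0.3, 156.4]
force: [-0.2, 0.2, -1.9]
grip_width: 0.0149
grip_force: 48.8
```

```bash
python3 - <<'E'
from h import *
a,_=snap('side','s5');s=ctrl.sense();print(s['ee_pos'],s['tool_rot'],s['grip_width'])
cv2.imwrite('pics/c5.png',cv2.resize(a[90:290,340:500],None,fx=3,fy=3)[:,:,::-1])
E
```

```text
[ 0.47138666 -0.37650234  0.2812833 ] [179.88381243  -0.19905486 156.39443262] 0.01498850070093332
```

View pics/c5.png

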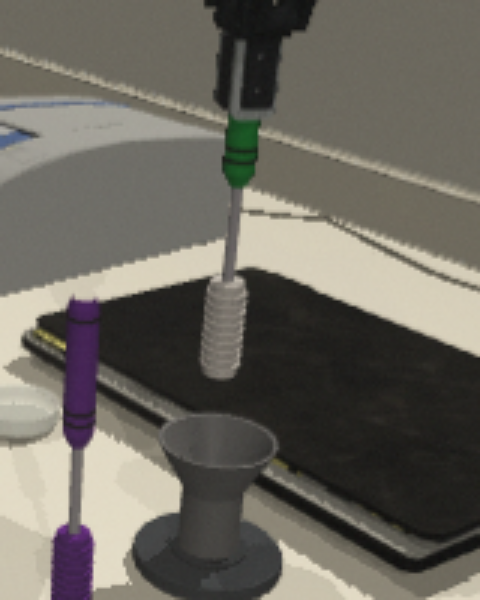

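The brush hangs upright with its tip at crop (220,375), directly over the cup's mouth (219,440). I'll apply a 1–2 mm correction and lower it.

Emit:
drive_tool --pt "-0.0012 -0.0015 0.01 0 0 0 0" --pt "0 0 0.015 0 0 0 0" --pt "0 0 0.015 0 0 0 0" --pt "0 0 0.015 0 0 0 0" --pt "0 0 0.01 0 0 0 0" --pt "0 0 0.01 0 0 0 0" --pt "0 0 0 0 0 0 0" --pt "0 0 0.008 0 0 0 0" --pt "0 0 0.008 0 0 0 0" --pt "0 0 0.006 0 0 0 0" --pt "0 0 0.006 0 0 0 0" --pt "0 0 0 0 0 0 0" --pt "0 0 0 0 0 0 0"

```text
time_s: 11.85
ee_pos: [0.4724, -0.3802, 0.1802]
tool_rot: [180.0, -0.0, 156.3]
force: [-0.1, 1.3, 0.2]
grip_width: 0.0147
grip_force: 48.9
```

Emit:
drive_tool --pt "0 0.0015 0.002 0 0 0 0" --pt "0 0 0 0 0 0 0" --pt "0 0 0 0 0 0 0.03" --pt "0 0 0 0 0 0 0.05" --pt "0 0 0 0 0 0 0.085" --pt "0 0 0 0 0 0 0.085" --pt "0 0 0 0 0 0 0.085" --pt "0 0 0 0 0 0 0.085"

```text
time_s: 12.65
ee_pos: [0.473, -0.3787, 0.1783]
tool_rot: [-180.0, -0.0, 156.3]
force: [-0.4, 0.3, -0.3]
grip_width: 0.0851
grip_force: 0.0
```

Emit:
drive_tool --pt "0 0 -0.01 0 0 0 0.085" --pt "0 0 -0.02 0 0 0 0.085" --pt "0 0 -0.03 0 0 0 0.085" --pt "0 0 -0.03 0 0 0 0.085" --pt "0 0 -0.03 0 0 0 0.085" --pt "0.02 0.03 0 0 0 0 0.085" --pt "0.02 0.03 0 0 0 0 0.085" --pt "0.02 0.03 0 0 0 0 0.085" --pt "0.02 0.03 0 0 0 0 0.085" --pt "0.02 0.03 0 0 0 0 0.085" --pt "0.02 0.03 0 0 0 0 0.085" --pt "0.02 0.03 0 0 0 0 0.085" --pt "0.02 0.03 0 0 0 0 0.085" --pt "0.02 0.03 0 0 0 0 0.085" --pt "0.02 0.03 0 0 0 0 0.085" --pt "0.02 0.03 0 0 0 0 0.085" --pt "0.02 0.03 0 0 0 0 0.085" --pt "0.02 0.03 0 0 0 0 0.085" --pt "0 0 0 0 0 0 0.085" --pt "0 0 0 0 0 0 0.085"

```text
time_s: 14.65
ee_pos: [0.3913, 0.0832, 0.299]
tool_rot: [180.0, 0.1, 156.5]
force: [-0.6, -0.1, 0.6]
grip_width: 0.0845
grip_force: 0.0
```

```bash
python3 - <<'E'
from h import *
a,_=snap('side','s6');b,_=snap('top','t6');s=ctrl.sense();print(s['time_s'],s['ee_pos'],s['grip_width'])
W=np.zeros((560,780,3),np.uint8)
W[:,:448]=cv2.resize(a[150:325,280:420],(448,560));W[:280,450:]=cv2.resize(a[110:250,250:415],(330,280))
W[285:560,450:]=cv2.resize(b[130:267,290:455],(330,275))
cv2.imwrite('pics/c6.png',W[:,:,::-1])
p=a.astype(int);g=((p[...,1]>p[...,0]+25)&(p[...,1]>p[...,2]+25)); ys,xs=np.where(g);print(ys.min(),ys.max(),xs.mean())
E
```

```text
14.75 [0.39151869 0.08215628 0.2987157 ] 0.08466440993787762
168 214 417.21654501216545
```

View pics/c6.png

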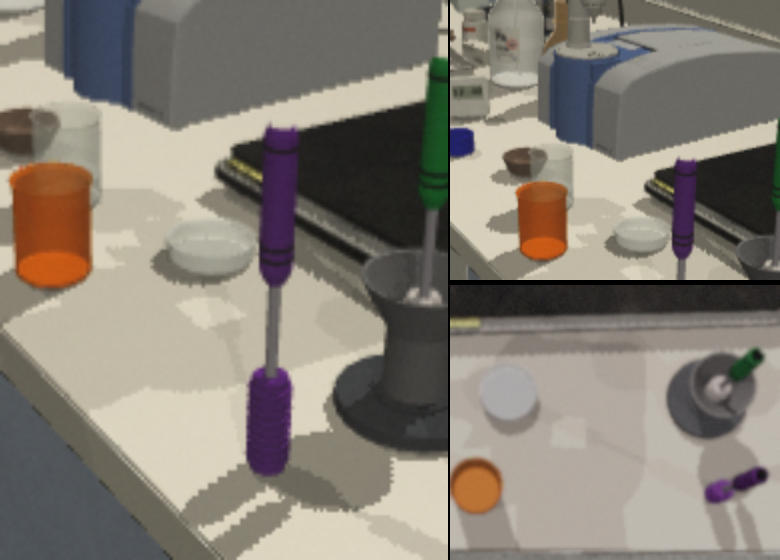

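The brush is back in its stand: its green rows are 168–214, against 167–214 at the start, so it's seated and upright. The beaker is upright where it was, and the gripper is clear. I'll hand it in.

```bash
python3 -c "
from plant import ctrl
print(ctrl.hand_in())"
```

```text
the job is handed in; nothing more can be done
None
```

I scrubbed the beaker with two full strokes, put the green brush back in its stand, left the beaker standing where it was, and handed the job in at about 15 s; no verdict came back.

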